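# Gather the rinsed seal rings at the pouring corner of the sorting tray

### The job

Slide the blue sorting tray across the bench until its cut pouring corner sits flat and square in the metal corner stop, touching both fences. Then raise its handle end, leaving the pouring corner resting low on the bench in the stop, until all four steel rings have slid together against the pouring lip, ready to be picked out with tweezers. Finish still holding the tray tilted like that, letting nothing go, with all rings in the tray and the tin, tweezers and wash bottle left where they are.

Things in the scene. Friction and masses are not known exactly. Their poses are not given: they have to be found in the camera images.
- tray: Loose light blue plastic tray, 0.35 kg (varies), 160 x 160 mm, two opposite corners cut at 45 degrees. Origin: centre of the full square's underside; x, y along its sides, z up. Floor and walls 4 mm thick, walls 32 mm high. (-x, -y) corner: pouring corner, 25 mm cut off each side, closed by a 35 mm wide lip only 18 mm high. (+x, +y) corner: 45 mm cut off each side, carries the bar handle.
- tray_lip (a point): Middle of the outer lower edge of the pouring lip, at [-67.5, -67.5, 0] mm in the tray's frame; touches the bench when the tray lies flat. Axes as the tray's.
- tray_handle (a point): Middle of the handle's top bar, [56.1, 56.1, 78] mm in the tray's frame, axes as the tray's: a level round steel bar 10 mm thick, straight for 38 mm, along [1, -1, 0] of the tray, on two uprights 54 mm apart fixed to the tray. Grip from above, fingers closing along [1, 1, 0] of the tray, one over the tray, one outside; below the bar is free down to the 32 mm wall.
- stop: Fixed L-shaped aluminium corner stop on the bench: two fences 12 mm high, 18 mm wide. Origin: inner corner, on the bench. The fences run 85 mm along its +x and +y; the tray goes between them, axes parallel to the stop's. Tray home: lip point at [12.5, 12.5, 0], tray origin at [80, 80, 0] mm in the stop's frame. When tipped the tray bears on the fences and its lip backs off by up to 10 mm.
- ring_0_mid (a point): Centre of one of four like polished steel seal rings, 28 mm across, 12 mm high, 35 g, loose in the tray. Friction on the slick tray about 0.17 (varies 20 %): rings start to slide at 10 degrees of slope and run along the walls to the lip at 25 to 30 degrees of slope straight toward the lip.
- ring_1_mid (a point): Centre of one of four like polished steel seal rings, 28 mm across, 12 mm high, 35 g, loose in the tray. Friction on the slick tray about 0.17 (varies 20 %): rings start to slide at 10 degrees of slope and run along the walls to the lip at 25 to 30 degrees of slope straight toward the lip.
- ring_2_mid (a point): Centre of one of four like polished steel seal rings, 28 mm across, 12 mm high, 35 g, loose in the tray. Friction on the slick tray about 0.17 (varies 20 %): rings start to slide at 10 degrees of slope and run along the walls to the lip at 25 to 30 degrees of slope straight toward the lip.
- ring_3_mid (a point): Centre of one of four like polished steel seal rings, 28 mm across, 12 mm high, 35 g, loose in the tray. Friction on the slick tray about 0.17 (varies 20 %): rings start to slide at 10 degrees of slope and run along the walls to the lip at 25 to 30 degrees of slope straight toward the lip.
- seal_tin: Round lidded metal tin, 46 mm across, 20 mm high, standing beside the work; leave it alone. Origin at the centre of its underside.
- tweezers: Steel tweezers, 127 x 14 x 8 mm, lying beside the work along their x axis; leave them alone. Origin about their middle.
- wash_bottle: White wash bottle with a bent spout, 89 x 65 x 185 mm; leave it alone. Origin at the centre of its underside.

How it is judged:
By the outcome, as a careful person would: the job done as asked, in the order asked, and still so for the second after the job is handed in, while the arm keeps its last pose, push and grip.
It also fails if it takes over 48 s, if anything falls off the work surface, if the arm or the gripper's body presses on something with over 40 N, if the wrist force passes 120 N, or if a joint passes its speed limit or range.

### The arm

A 7-joint arm with a two-finger parallel gripper is mounted at the origin on a cart in front of the work surface, level with it; the furniture and walls round the work are solid. World frame = base frame: x ahead of the robot, y to its left, z up, the work surface at z = 0. Lengths are in mm, angles in rad, forces in N, time in s.
With the tool pointing down it reaches from about 400 to 850 mm from the base axis. Payload 4.5 kg.
Tool frame: the origin (TCP) lies between the finger pads; the fingertips stand 22 mm ahead of it and the grasp point (between the pads) lies 3 mm ahead of it; z points along the fingers, y is the line along which they close (so a half turn about z gives the same grasp; the last joint's range is limited). The gripper opens to 85 mm and grips with 20 to 120 N. Pads are 22 mm wide; open, the fingers measure 114 mm over their backs; the gripper's body (76 mm by 85 mm) begins 54 mm behind the grasp point. The pads swing forward as they close: fully open they stand 13 mm farther back than shut.
Start: joints at [-1.146, 0.689, -0.195, 1.565, 0.157, 0.902, -0.215], TCP at [238.063, 577.908, 253.317] pointing down, gripper open.
Joint ranges: [-3.01, 3.01], [-0.46, 2.08], [-1.47, 1.51], [0.13, 2.56], [-1, 4.14], [0.04, 2.09], [-2.66, 2.66]. Speed limits (rad/s): [2.57, 2.57, 3.14, 3.14, 3.14, 3.14, 3.14].

### API

Orientations are given as a unit quaternion [w, x, y, z].
In Python, from station import r gives the robot as it stands.
- The arm moves only by the shell command python3 -m pendant 'ROWS' [FORCE]. ROWS is JSON, a list that holds one entry, the list of rows, each a list of 7 numbers: the shift along the world's x, y, z as a fraction of full scale, then the turn, a rotation vector about the world's x, y, z as a fraction of full scale, then the opening, from -1 (shut) to 1 (fully open). A call has exactly 5 rows; each row shifts and turns the commanded pose from where the row before left it; what a row does not reach is not made up. Full scale, the value 1, is 10 cm for a shift and 0.08 rad for a turn. A row lasts 1/10 s, in which the tool goes at most 50 mm and 8.59 degrees, less where a joint would pass 70% of its speed; a pose out of reach is approached as far as the arm can. A call with a number of a shift or a turn outside -1 to 1 is refused whole. A call with a gripper value outside its range is refused whole. The fingers move at their own pace and stop on an object; FORCE is the grip in N (left out, the last holds). Time passes only in rows, so rows that do not move let the fingers close, or fill a call up. It gives the time, the measured TCP pose, the force, the opening and the grip force at its end, in the units of the state.
- r.get_obs(): the state, without advancing time (a new reading comes with each control period).
- r.get_image(name): name is "side" or "top"; returns a dict with "img" (420x560x3 uint8, red, green, blue), "vertical_fov" (degrees; the focal length in pixels is half the picture's height over the tangent of half this angle, whatever the lens; pixels are square), "cx", "cy" (the principal point, pixels), "dist_coeffs" ([k1, k2, p1, p2, k3] as OpenCV has them; the pictures are not rectified), "T" (4x4, takes a point from camera to world coordinates). Camera axes: x right, y up, looking along -z (the intrinsics and any distortion apply to the point x, -y, -z); pixel columns grow to the right and rows downward; lengths in mm; the calibration is good to about 2 mm. A picture is of the moment at which its call begins. There is no depth.
- r.sign_off(): hands the job in; it is judged then, once.
Trained networks look in a picture, given as the dict that the camera call returned (one of the last four; its "shot" number tells which), for a name from the list of things; names that differ only in an ending like _2 or _b are one class to them, and where a whole thing is asked for, a point or a joint stands for the part that bears it (a point fixed in the world has none). Each returns a list of dicts, best first, with "conf" (0 to 1); they miss things now and then, are a little off and sometimes report something else, mostly with a low value. They report only what shows in the picture. A call takes as long as a camera call.
- r.search_frame(query, picture): "extent" ([left, top, right, bottom] in pixels, round what is visible of it).
- r.regions_of(query, picture): "mask" (420x560 bool, what is visible of it) and "extent" ([left, top, right, bottom] in pixels, round what is visible of it).
The state is a dict: "time_s": time; "joint_pos": joint angles; "joint_velocities": joint speeds; "effort": joint torques, N m; "position": TCP position; "tcp_rot": TCP orientation; "wrist_force": force on the tool from outside, world axes, zero at the start; "wrist_torque": the same for the moment, N m; "opening": finger opening in mm; "finger_force": force on a finger pad.
Only numpy, scipy, OpenCV 4.12 (cv2) and the standard library are available. Lean on these libraries where they do the work, as an engineer would, in place of code of your own. Each camera call takes 0.05 s, during which the arm holds its last target. There are 200 camera calls.

## Working session

There is one attempt and no reset: what is moved stays moved. The work goes in short steps, Python scripts to look and compute and a shell command to move; the robot and the scene stay as the last step left them, time stands still between calls to the robot, and variables do not carry over. Pictures are saved under pics/ and viewed, at most 10 in all, crops included, and the job is handed in when it is done.

```bash
mkdir -p pics; ls; cat > h.py <<'E'
import numpy as np, cv2
from station import r
def K(p):
    h=p["img"].shape[0]; f=h/2/np.tan(np.radians(p["vertical_fov"]/2))
    return np.array([[f,0,p["cx"]],[0,f,p["cy"]],[0,0,1.]])
D=np.diag([1,-1,-1.])
def ext(p):
    T=np.array(p["T"]); R=D@T[:3,:3].T; return R,-R@T[:3,3]
def proj(p,X):
    R,t=ext(p); return cv2.projectPoints(np.array(X,float).reshape(-1,3),cv2.Rodrigues(R)[0],t,K(p),np.array(p["dist_coeffs"],float))[0][:,0]
def onz(p,uv,z):
    u=cv2.undistortPoints(np.array(uv,float).reshape(-1,1,2),K(p),np.array(p["dist_coeffs"],float))[:,0]
    R,t=ext(p); c=-R.T@t; d=np.c_[u,np.ones(len(u))]@R
    return c+d*((z-c[2])/d[:,2])[:,None]
def save(p,n): cv2.imwrite(f"pics/{n}.png",p["img"][:,:,::-1])
E
python3 - <<'E'
from h import *
np.set_printoptions(precision=1,suppress=True)
for n in("top","side"):
    p=r.get_image(n); save(p,n+"0"); print(n,p["T"],p["vertical_fov"],p["dist_coeffs"])
    for q in("tray","tray_handle","tray_lip","stop","ring_0_mid","seal_tin","tweezers","wash_bottle"):
        for d in r.regions_of(q,p)[:5]:
            c=np.argwhere(d["mask"])[:,::-1].mean(0)
            print(q,round(d["conf"],2),np.round(d["extent"]),c,onz(p,c,0)[0])
print(r.get_obs())
E
```

```text
pics
top [[   0.     1.    -0.1  436. ]
 [  -1.     0.    -0.  -156.7]
 [  -0.     0.1    1.  1505.4]
 [   0.     0.     0.     1. ]] 42.01117209955024 [0. 0. 0. 0. 0.]
tray 0.95 [185. 189. 255. 272.] [217.5 229.3] [579.5  40.7   0. ]
tray_handle 0.67 [183. 187. 253. 273.] [217.4 229.6] [578.6  41.    0. ]
tray_lip 0.9 [182. 190. 255. 269.] [217.6 229.5] [579.1  40.6   0. ]
stop 0.84 [301. 235. 339. 279.] [323.  259.3] [ 504.6 -252.5    0. ]
ring_0_mid 0.46 [218. 205. 223. 218.] [221.6 211.1] [630.7  31.4   0. ]
seal_tin 0.49 [343. 170. 361. 186.] [350.4 177.2] [ 735.8 -324.4    0. ]
tweezers 0.47 [394. 265. 398. 267.] [394.  264.5] [ 496.  -446.9    0. ]
tweezers 0.43 [183. 185. 255. 272.] [217.5 230.1] [577.4  40.6   0. ]
wash_bottle 0.75 [269. 145. 300. 176.] [288.6 161.5] [ 775.8 -150.8    0. ]
side [[    1.      0.     -0.    605.6]
 [   -0.      0.6    -0.8 -1107.6]
 [   -0.      0.8     0.6   786.7]
 [    0.      0.      0.      1. ]] 42.06147385275425 [-0.1  0.   0.   0.   0. ]
tray 0.73 [209. 151. 298. 213.] [252.7 188.2] [581.2  65.5   0. ]
tray_handle 0.96 [210. 150. 299. 
[... 264 characters left out ...]
5 [193. 253. 253. 288.] [217.  270.6] [ 506.7 -245.9    0. ]
seal_tin 0.72 [318. 280. 341. 306.] [330.4 291.7] [ 740.5 -315.7   -0. ]
tweezers 0.92 [204. 329. 258. 346.] [229.1 336. ] [ 539.3 -426.9    0. ]
wash_bottle 0.87 [320. 163. 350. 250.] [336.4 218.1] [782. -69.   0.]
{'time_s': 0.9, 'joint_pos': array([-1.1,  0.7, -0.2,  1.6,  0.2,  0.9, -0.2]), 'joint_velocities': array([-0.,  0., -0., -0.,  0.,  0.,  0.]), 'effort': array([  0. , -54. ,  -1.3, -15.9,   0. ,   0. ,   0. ]), 'position': array([238.1, 577.9, 253.3]), 'tcp_rot': array([0. , 0.2, 1. , 0. ]), 'wrist_force': array([0.1, 0.3, 0.8]), 'wrist_torque': array([-0.,  0.,  0.]), 'finger_force': 0.0, 'opening': 85.18655472573703}
```

```bash
python3 - <<'E'
import cv2
a=cv2.imread("pics/top0.png")[120:300,170:410];b=cv2.imread("pics/side0.png")[140:350,180:360]
cv2.imwrite("pics/t1.png",cv2.resize(a,None,fx=3.3,fy=3.3,interpolation=cv2.INTER_CUBIC))
cv2.imwrite("pics/s1.png",cv2.resize(b,None,fx=2.8,fy=2.8,interpolation=cv2.INTER_CUBIC))
E
```

```text
(no output)
```

View pics/t1.png

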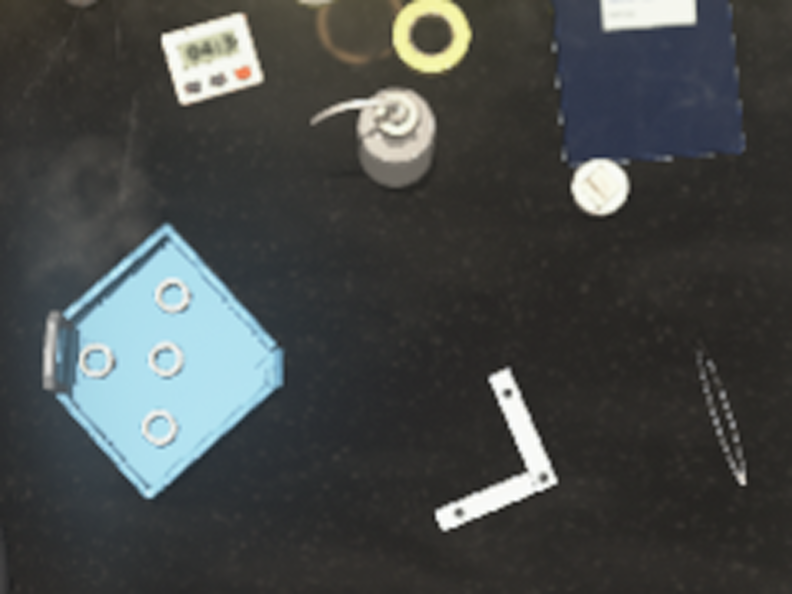

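View pics/s1.png

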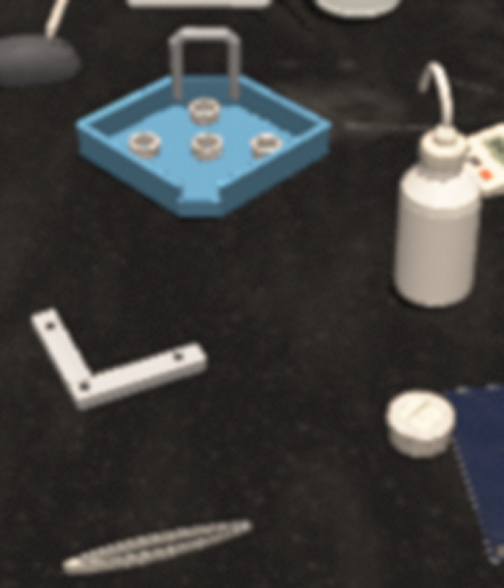

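```bash
cat > fit.py <<'E'
from h import *
from scipy.optimize import minimize
def tr(P,q):
    c,s=np.cos(q[2]),np.sin(q[2]); P=np.array(P,float)
    return np.c_[P[:,0]*c-P[:,1]*s+q[0],P[:,0]*s+P[:,1]*c+q[1],P[:,2]]
O=[(-80,-55),(-55,-80),(80,-80),(80,35),(35,80),(-80,80)]; H=[18,18,32,32,32,32]
def trayparts():
    L=[[(x,y,0) for x,y in O]]
    for i in range(6):
        a,b=O[i],O[(i+1)%6]; h=18 if i==0 else 32
        L.append([(*a,0),(*b,0),(*a,h),(*b,h)])
    return L
def box(x0,x1,y0,y1): return [(x,y,z) for x in(x0,x1) for y in(y0,y1) for z in(0,12)]
STOP=[box(-18,85,-18,0),box(-18,0,-18,85)]
S=8
def rend(p,parts,q):
    m=np.zeros((420*2,560*2),np.uint8)
    for P in parts:
        u=(proj(p,tr(P,q))+.5)*2-.5
        cv2.fillConvexPoly(m,np.round(cv2.convexHull(u.astype(np.float32))*16).astype(np.int32),255,cv2.LINE_AA,4)
    return cv2.resize(m,(560,420),interpolation=cv2.INTER_AREA)/255.
def fit(obs,parts,q0):
    def c(v):
        q=[v[0],v[1],v[2]/50]; return sum(((rend(p,parts,q)-m)**2).sum() for p,m in obs)
    v=np.array([q0[0],q0[1],q0[2]*50])
    for s in (12,4,1.5):
        v=minimize(c,v,method="Nelder-Mead",options=dict(initial_simplex=np.vstack([v]+[v+s*e for e in np.eye(3)]),xatol=.05,fatol=.05,maxiter=150)).x
    return np.array([v[0],v[1],v[2]/50]),c(v)
def roi(m,e,pad=4):
    o=np.zeros(m.shape); a,b,c,d=e; o[b-pad:d+pad,a-pad:c+pad]=m[b-pad:d+pad,a-pad:c+pad]; return o
def blue(img):
    h=cv2.cvtColor(img,cv2.COLOR_RGB2HSV); return (((h[...,0]>90)&(h[...,0]<112)&(h[...,1]>70)&(h[...,2]>80)))
E
cat > m1.py <<'E'
from fit import *
np.set_printoptions(precision=3,suppress=True)
P={n:r.get_image(n) for n in("top","side")}
B={"top":(183,185,257,273),"side":(205,160,300,218)}
SB={"top":(300,230,340,283),"side":(190,248,256,288)}
def close(m):return cv2.morphologyEx(m.astype(np.uint8),cv2.MORPH_CLOSE,np.ones((9,9)))
bm={n:roi(close(blue(P[n]["img"])),B[n]) for n in P}
sm={n:roi(np.clip((P[n]["img"].astype(float).min(2)-50)/130,0,1),SB[n]) for n in P}
for nm,m,parts,q0 in(("tray",bm,trayparts(),(580,45,np.pi/4+np.pi/2*0)),("stop",sm,STOP,(485,-250,np.radians(20)))):
    for s in(("top","side"),("top",),("side",)):
        q,c=fit([(P[n],m[n]) for n in s],parts,q0); print(nm,s,q,np.degrees(q[2]),c,[m[n].sum() for n in s])
    q,c=fit([(P[n],m[n]) for n in P],parts,q0)
    for n in P:
        e=np.abs(rend(P[n],parts,q)-m[n]); 
        im=P[n]["img"]
        for X in parts:
            cv2.polylines(im,[np.round(proj(P[n],tr(X,q))).astype(int)],True,(255,0,0))
for n in P: save(P[n],n+"fit")
a=P["top"]["img"][180:290,175:345];b=P["side"]["img"][140:300,180:310]
a=cv2.resize(a,None,fx=2.6,fy=2.6);b=cv2.resize(b,None,fx=2.6,fy=2.6)
o=np.zeros((max(len(a),len(b)),a.shape[1]+b.shape[1],3),np.uint8);o[:len(a),:a.shape[1]]=a;o[:len(b),a.shape[1]:]=b
cv2.imwrite("pics/fit.png",o[:,:,::-1])
E
python3 m1.py
```

```text
tray ('top', 'side') [579.421  38.708   0.75 ] 42.96983191541899 1905.2959477124182 [np.float64(1876.0), np.float64(3062.0)]
tray ('top',) [579.759  37.071   0.752] 43.09598888948374 1708.466405228758 [np.float64(1876.0)]
tray ('side',) [580.259  41.244   0.754] 43.187054443239575 128.02989619377163 [np.float64(3062.0)]
stop ('top', 'side') [ 497.976 -269.823    0.43 ] 24.608883615168033 124.71262975778545 [np.float64(498.5615384615385), np.float64(687.5692307692307)]
stop ('top',) [ 496.717 -270.899    0.423] 24.241286230231125 10.35200150602067 [np.float64(498.5615384615385)]
stop ('side',) [ 499.329 -267.69     0.425] 24.337119184993533 53.564105021054715 [np.float64(687.5692307692307)]
```

View pics/fit.png

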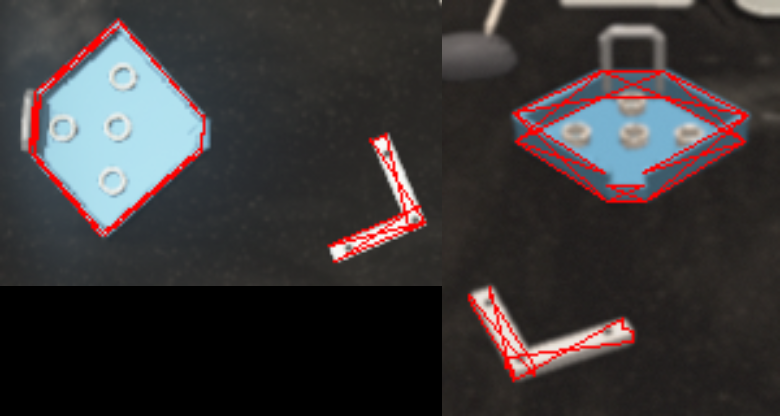

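```bash
cat > st.py <<'E'
from h import *
from scipy.spatial.transform import Rotation as Ro
np.set_printoptions(precision=4,suppress=True)
o=r.get_obs(); w=o["tcp_rot"]; R=Ro.from_quat([*w[1:],w[0]]).as_matrix()
print(round(o["time_s"],2),"pos",o["position"],"yaw_y",np.degrees(np.arctan2(R[1,1],R[0,1])),"z",R[:,2],"F",o["wrist_force"],"M",o["wrist_torque"],"op",o["opening"],o["finger_force"],"q",o["joint_pos"])
E
python3 st.py
```

```text
1.0 pos [238.0506 577.9054 253.332 ] yaw_y 67.61069184308113 z [ 0.      0.0001 -1.    ] F [ 0.4018 -0.5939  0.2587] M [-0.0037 -0.0157 -0.0251] op 85.2883184689437 0.0 q [-1.1462  0.6891 -0.1946  1.5653  0.1573  0.9025 -0.2151]
```

```bash
R='[0.23,-0.306,-0.05,0,0,0.3,1]'; :
python3 -m pendant '[[[0.23,-0.306,-0.05,0,0,0.3,1],[0.23,-0.306,-0.05,0,0,0.3,1],[0.23,-0.306,-0.05,0,0,0.3,1],[0.23,-0.306,-0.05,0,0,0.3,1],[0.23,-0.306,-0.05,0,0,0.3,1]]]' 40
python3 -m pendant '[[[0.23,-0.306,-0.05,0,0,0.3,1],[0.23,-0.306,-0.05,0,0,0.3,1],[0.23,-0.306,-0.05,0,0,0.3,1],[0.23,-0.306,-0.05,0,0,0.3,1],[0.23,-0.306,-0.05,0,0,0.3,1]]]'
python3 -m pendant '[[[0.23,-0.306,-0.05,0,0,0.3,1],[0.23,-0.306,-0.05,0,0,0.3,1],[0.23,-0.306,-0.05,0,0,0.3,1],[0.23,-0.306,-0.05,0,0,0.3,1],[0,0,0,0,0,0,1]]]'; python3 st.py
```

```text
time_s: 1.5
position: [353.9, 423.7, 228.3]
tcp_rot: [0.0, 0.134, 0.991, 0.0]
wrist_force: [0.6, -0.3, 0.4]
opening: 85.4
finger_force: 0.0
time_s: 2.0
position: [469.0, 270.7, 203.3]
tcp_rot: [0.0, 0.075, 0.997, 0.0]
wrist_force: [0.2, 0.4, 0.1]
opening: 85.0
finger_force: 0.0
time_s: 2.5
position: [563.5, 141.8, 182.3]
tcp_rot: [0.001, 0.033, 0.999, -0.003]
wrist_force: [1.0, -0.9, -0.2]
opening: 85.6
finger_force: 0.0
2.5 pos [563.537  141.7947 182.3142] yaw_y 86.26603935992752 z [ 0.0015 -0.0051 -1.    ] F [ 1.0066 -0.8828 -0.1644] M [ 0.0013  0.0135 -0.0517] op 85.62637103883401 0.0 q [-0.1312  0.7381 -0.3403  1.7652  0.3639  0.7013  0.8349]
```

```bash

python3 -m pendant '[[[0.1,-0.11,0,0,0,0.2,1],[0.09,-0.11,0,0,0,0.2,1],[0,0,-0.3,0,0,0,1],[0,0,-0.3,0,0,0,1],[0,0,-0.2,0,0,0,1]]]'
python3 -m pendant '[[[0,0,-0.15,0,0,0,1],[0,0,-0.06,0,0,0,1],[0,0,0,0,0,0,1],[0,0,0,0,0,0,1],[0,0,0,0,0,0,1]]]'; python3 - <<'E'
from st import *
a=[]
for n in("top","side"):
    p=r.get_image(n); q=p["img"][150:290,160:340]; a.append(cv2.resize(q,(400,311)))
cv2.imwrite("pics/g1.png",np.hstack(a)[:,:,::-1])
E
```

```text
time_s: 3.0
position: [578.3, 127.4, 101.7]
tcp_rot: [-0.001, 0.012, 1.0, -0.0]
wrist_force: [-0.4, -1.5, 0.1]
opening: 85.8
finger_force: 0.0
time_s: 3.5
position: [579.8, 127.8, 83.4]
tcp_rot: [0.001, 0.011, 1.0, 0.0]
wrist_force: [-0.6, -0.6, 0.7]
opening: 85.4
finger_force: 0.0
3.5 pos [579.8356 127.775   83.3964] yaw_y 88.68458526117395 z [ 0.002   0.0007 -1.    ] F [-0.5966 -0.5514  0.674 ] M [ 0.0011 -0.0079  0.031 ] op 85.37316872310136 0.0 q [-0.1331  0.8968 -0.2839  1.7807  0.4504  0.5264  0.839 ]
```

View pics/g1.png

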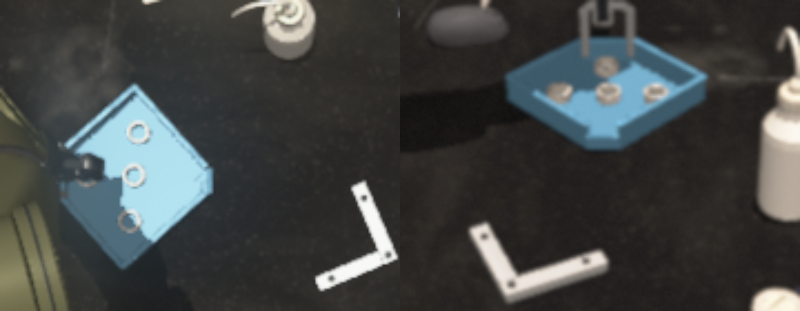

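```bash

python3 -m pendant '[[[0.02,-0.07,-0.02,0,0,0,1],[0,0,0,0,0,0,0],[0,0,0,0,0,0,-0.5],[0,0,0,0,0,0,-1],[0,0,0,0,0,0,-1]]]' 60; python3 st.py
python3 -m pendant '[[[0,0,0,0,0,0,-1],[0,0,0,0,0,0,-1],[0,0,0,0,0,0,-1],[0,0,0,0,0,0,-1],[0,0,0,0,0,0,-1]]]'; python3 st.py
```

```text
time_s: 4.1
position: [581.0, 120.7, 80.3]
tcp_rot: [-0.0, 0.011, 1.0, 0.0]
wrist_force: [0.7, 0.2, 0.0]
opening: 28.5
finger_force: 0.0
4.1 pos [581.0146 120.6933  80.306 ] yaw_y 88.70557665511176 z [-0.0001  0.0003 -1.    ] F [0.6975 0.1963 0.0395] M [0.0131 0.0217 0.0032] op 28.505867402776406 0.0 q [-0.121   0.9021 -0.284   1.7804  0.4541  0.5241  0.8483]
time_s: 4.6
position: [581.0, 120.4, 80.5]
tcp_rot: [0.0, 0.011, 1.0, -0.0]
wrist_force: [-0.9, -1.5, 3.0]
opening: 8.1
finger_force: 58.5
4.6 pos [581.0438 120.421   80.4538] yaw_y 88.69315868174077 z [ 0.     -0.0001 -1.    ] F [-0.9282 -1.4725  2.9808] M [-0.219   0.245  -0.0267] op 8.06746265986284 58.54751944541931 q [-0.1209  0.9018 -0.2837  1.7805  0.4542  0.5244  0.8483]
```

```bash

python3 -m pendant '[[[0,-0.04,0,0,0,-0.1,-1],[0,-0.08,0,0,0,-0.2,-1],[0,-0.11,0,0,0,-0.3,-1],[0,-0.13,0,0,0,-0.35,-1],[0,-0.13,0,0,0,-0.35,-1]]]'; python3 st.py
python3 -m pendant '[[[0,-0.13,0,0,0,-0.35,-1],[0,-0.13,0,0,0,-0.35,-1],[0,-0.13,0,0,0,-0.35,-1],[0,-0.13,0,0,0,-0.35,-1],[0,-0.13,0,0,0,-0.35,-1]]]'
python3 -m pendant '[[[0,-0.13,0,0,0,-0.35,-1],[0,-0.12,0,0,0,-0.35,-1],[0,-0.1,0,0,0,-0.3,-1],[0,-0.06,0,0,0,-0.2,-1],[0,0,0,0,0,0,-1]]]'; python3 st.py
```

```text
time_s: 5.1
position: [581.3, 70.0, 80.4]
tcp_rot: [0.0, 0.065, 0.998, -0.0]
wrist_force: [0.7, 1.1, 2.1]
opening: 7.6
finger_force: 58.7
5.1 pos [581.2851  69.9626  80.4276] yaw_y 82.56024819023644 z [ 0.0005 -0.0001 -1.    ] F [0.65   1.1407 2.1373] M [ 0.4306 -0.0702  0.0205] op 7.60955983489443 58.69609594345093 q [-0.0481  0.8933 -0.2627  1.8063  0.437   0.499   0.8367]
time_s: 5.6
position: [581.1, 5.5, 80.4]
tcp_rot: [0.0, 0.134, 0.991, 0.0]
wrist_force: [0.6, 2.0, 3.3]
opening: 8.1
finger_force: 58.8
time_s: 6.1
position: [581.1, -36.7, 80.4]
tcp_rot: [0.0, 0.182, 0.983, -0.001]
wrist_force: [0.7, -3.2, 5.3]
opening: 8.0
finger_force: 59.0
6.1 pos [581.1107 -36.7007  80.4263] yaw_y 69.06642934162022 z [ 0.     -0.0019 -1.    ] F [ 0.673  -3.1578  5.2798] M [-0.3551 -0.1805 -0.0275] op 8.015969786418747 58.99604558944702 q [ 0.1136  0.888  -0.2272  1.8171  0.3917  0.4809  0.8232]
```

Now re-measure tray and stop.

```bash
cat > m2.py <<'E'
from fit import *
from st import o
import sys
np.set_printoptions(precision=2,suppress=True)
P={n:r.get_image(n) for n in("top","side")}
tag=sys.argv[1]; q0=[float(x) for x in sys.argv[2:5]]
p=P["side"]; q1=np.array(q0)
S=[(497.,-270.5,.4236),(499.3,-267.7,.4236)]
# side camera, blue silhouette
m=cv2.morphologyEx(blue(p["img"]).astype(np.uint8),cv2.MORPH_CLOSE,np.ones((9,9)))
R_=rend(p,trayparts(),q0)>0; R_=cv2.dilate(R_.astype(np.uint8),np.ones((15,15)))
q,c=fit([(p,m*R_*1.)],trayparts(),q0)
print("side tray",q[:2],np.degrees(q[2]),c)
s=S[1];k=np.array([[np.cos(s[2]),np.sin(s[2])],[-np.sin(s[2]),np.cos(s[2])]])
print("tray in stop frame (want 80 80)",k@(q[:2]-s[:2]))
for n in P:
    im=P[n]["img"].copy(); 
    for X in trayparts(): cv2.polylines(im,[np.round(proj(P[n],tr(X,q))*16).astype(int)],True,(255,0,0),1,cv2.LINE_AA,4)
    P[n]["o"]=im
a=[cv2.resize(v,(400,300),interpolation=cv2.INTER_CUBIC) for v in (P["top"]["img"][200:320,220:380],P["side"]["img"][180:300,180:340],P["top"]["o"][200:320,220:380],P["side"]["o"][180:300,180:340])]
cv2.imwrite(f"pics/{tag}.png",np.vstack([np.hstack(a[:2]),np.hstack(a[2:])])[:,:,::-1])
E
python3 m2.py b1 552 -112 0.42
```

```text
6.1 pos [581.1107 -36.7007  80.4263] yaw_y 69.06642934162022 z [ 0.     -0.0019 -1.    ] F [ 0.673  -3.1578  5.2798] M [-0.3551 -0.1805 -0.0275] op 8.015969786418747 58.99604558944702 q [ 0.1136  0.888  -0.2272  1.8171  0.3917  0.4809  0.8232]
side tray [ 556.46 -109.99] 24.31372418644746 399.14140715109573
tray in stop frame (want 80 80) [116.93 120.28]
```

View pics/b1.png

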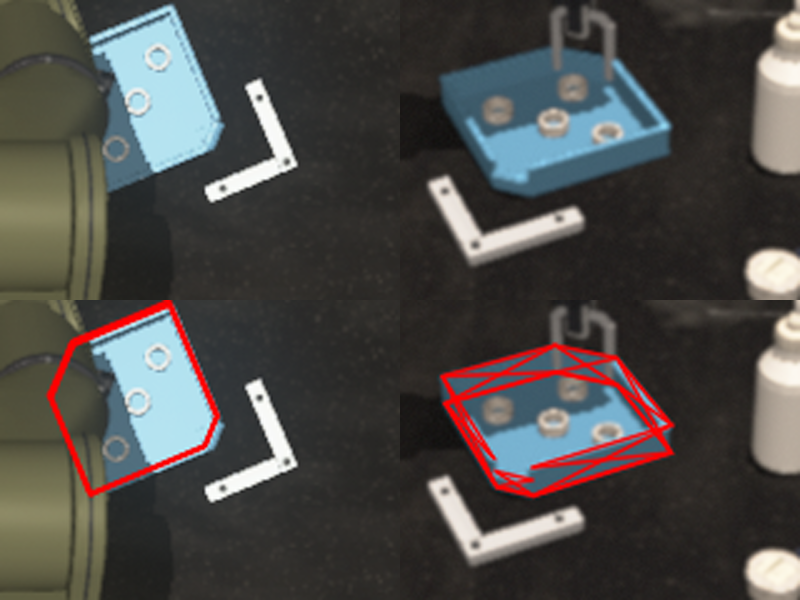

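```bash

python3 -m pendant '[[[-0.02,-0.06,0,0,0,0,-1],[-0.04,-0.11,0,0,0,0,-1],[-0.04,-0.11,0,0,0,0,-1],[-0.03,-0.09,0,0,0,0,-1],[-0.01,-0.04,0,0,0,0,-1]]]'
python3 -m pendant '[[[-0.007,-0.02,0,0,0,0,-1],[-0.007,-0.02,0,0,0,0,-1],[-0.007,-0.02,0,0,0,0,-1],[-0.007,-0.02,0,0,0,0,-1],[0,0,0,0,0,0,-1]]]'; python3 st.py
```

```text
time_s: 6.7
position: [566.2, -77.5, 80.4]
tcp_rot: [-0.0, 0.181, 0.983, -0.0]
wrist_force: [0.8, 3.4, 5.3]
opening: 7.9
finger_force: 59.1
time_s: 7.2
position: [563.8, -84.6, 80.4]
tcp_rot: [-0.0, 0.181, 0.984, -0.0]
wrist_force: [1.0, 1.8, 5.6]
opening: 7.6
finger_force: 59.1
7.2 pos [563.7509 -84.61    80.4257] yaw_y 69.16237518519371 z [-0.0002 -0.0002 -1.    ] F [0.9721 1.84   5.6444] M [ 0.3498 -0.1269 -0.0368] op 7.607696137196908 59.06560778617859 q [ 0.2036  0.8791 -0.2332  1.8541  0.4162  0.4564  0.8827]
```

```bash

python3 -m pendant '[[[-0.005,-0.015,0,0,0,0,-1],[-0.005,-0.015,0,0,0,0,-1],[-0.005,-0.015,0,0,0,0,-1],[0,0,0,0,0,0,-1],[0,0,0,0,0,0,-1]]]'; python3 st.py|cut -c1-260
python3 -m pendant '[[[-0.005,-0.015,0,0,0,0,-1],[-0.005,-0.015,0,0,0,0,-1],[0,0,0,0,0,0,-1],[0,0,0,0,0,0,-1],[0,0,0,0,0,0,-1]]]'; python3 st.py
```

```text
time_s: 7.7
position: [564.2, -87.0, 80.4]
tcp_rot: [0.001, 0.18, 0.984, 0.001]
wrist_force: [3.8, 4.7, 1.2]
opening: 7.7
finger_force: 58.8
7.7 pos [564.2141 -86.9588  80.4157] yaw_y 69.26764016937652 z [ 0.0034  0.0022 -1.    ] F [3.7831 4.6639 1.2186] M [ 0.9635 -0.773   0.0256] op 7.673411243739855 58.80646347999573 q [ 0.2107  0.8792 -0.2358  1.8546  0.418   0.4527  0.8882]
time_s: 8.2
position: [564.7, -88.7, 80.7]
tcp_rot: [0.003, 0.179, 0.984, 0.002]
wrist_force: [5.5, 6.5, 1.3]
opening: 7.6
finger_force: 58.8
8.2 pos [564.7355 -88.6965  80.7306] yaw_y 69.32645802113302 z [ 0.0065  0.0039 -1.    ] F [5.4917 6.4898 1.3393] M [ 1.3671 -1.1638 -0.0091] op 7.608333326616722 58.785685300827026 q [ 0.2158  0.8788 -0.2377  1.8548  0.4192  0.4502  0.892 ]
```

```bash

python3 -m pendant '[[[0.008,-0.018,0,0,0,0,-1],[0.008,-0.018,0,0,0,0,-1],[0.004,-0.009,0,0,0,0,-1],[0,0,0,0,0,0,-1],[0,0,0,0,0,0,-1]]]'; python3 st.py|cut -c1-260; python3 m2.py b2 538 -163 0.424
```

```text
time_s: 8.7
position: [565.3, -89.2, 80.5]
tcp_rot: [0.001, 0.178, 0.984, 0.005]
wrist_force: [2.6, 14.0, 4.7]
opening: 7.6
finger_force: 59.2
8.7 pos [565.3066 -89.2039  80.54  ] yaw_y 69.47684397885094 z [ 0.0037  0.0086 -1.    ] F [ 2.629  13.9841  4.6743] M [ 2.7685 -0.5115 -0.0754] op 7.648142636520238 59.24694120883942 q [ 0.2235  0.881  -0.2458  1.8492  0.4172  0.4577  0.9   ]
8.7 pos [565.3066 -89.2039  80.54  ] yaw_y 69.47684397885094 z [ 0.0037  0.0086 -1.    ] F [ 2.629  13.9841  4.6743] M [ 2.7685 -0.5115 -0.0754] op 7.648142636520238 59.24694120883942 q [ 0.2235  0.881  -0.2458  1.8492  0.4172  0.4577  0.9   ]
side tray [ 541.24 -161.82] 24.923408543838338 643.8276355247981
tray in stop frame (want 80 80) [81.75 79.28]
```

View pics/b2.png

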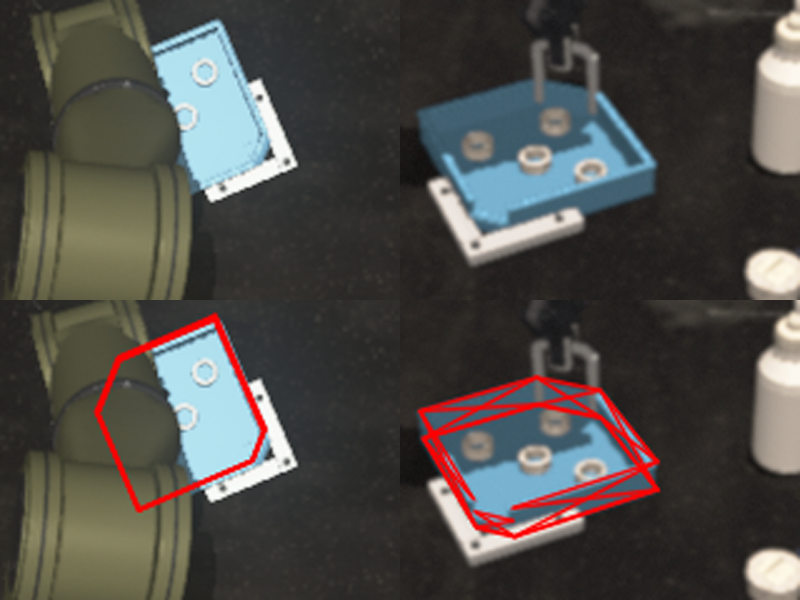

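```bash

python3 -m pendant '[[[0.003,0.006,-0.01,-0.1,0.035,0,-1],[0,0,0,0,0,0,-1],[0,0,0,0,0,0,-1],[0,0,0,0,0,0,-1],[0,0,0,0,0,0,-1]]]'; python3 st.py|cut -c1-260
```

```text
time_s: 9.3
position: [565.4, -89.1, 80.4]
tcp_rot: [0.0, 0.178, 0.984, -0.0]
wrist_force: [-0.1, 13.3, 11.2]
opening: 8.0
finger_force: 60.1
9.3 pos [565.3585 -89.1444  80.3678] yaw_y 69.46310232573909 z [ 0.0007 -0.0006 -1.    ] F [-0.1113 13.3126 11.1669] M [ 2.6158 -0.0329 -0.0752] op 7.964231642986092 60.07920742034912 q [ 0.2129  0.881  -0.2366  1.848   0.4198  0.4609  0.8929]
```

```bash

python3 -m pendant '[[[-0.006,-0.015,0.041,0.286,-0.108,0,-1],[-0.006,-0.016,0.041,0.286,-0.108,0,-1],[-0.007,-0.018,0.041,0.286,-0.108,0,-1],[-0.007,-0.02,0.041,0.286,-0.108,0,-1],[-0.008,-0.021,0.041,0.286,-0.108,0,-1]]]'; python3 st.py|cut -c1-260
```

```text
time_s: 9.8
position: [562.3, -98.4, 100.6]
tcp_rot: [0.012, 0.178, 0.982, 0.06]
wrist_force: [2.9, 12.0, 3.3]
opening: 7.6
finger_force: 59.5
9.8 pos [562.295  -98.3832 100.615 ] yaw_y 69.4609852400754 z [ 0.0442  0.1146 -0.9924] F [ 2.9383 11.9864  3.3454] M [ 2.5438 -0.6423 -0.0118] op 7.59518474484448 59.46841299533844 q [ 0.3766  0.8599 -0.3755  1.8609  0.3761  0.4546  1.0028]
```

```bash

python3 -m pendant '[[[-0.008,-0.021,0.04,0.286,-0.108,0,-1],[-0.008,-0.022,0.039,0.286,-0.108,0,-1],[-0.009,-0.023,0.039,0.286,-0.108,0,-1],[-0.009,-0.024,0.038,0.286,-0.108,0,-1],[-0.009,-0.024,0.038,0.286,-0.108,0,-1]]]'; python3 st.py|cut -c1-260
```

```text
time_s: 10.3
position: [557.8, -110.3, 120.6]
tcp_rot: [0.022, 0.177, 0.977, 0.12]
wrist_force: [3.1, 10.8, 5.0]
opening: 7.9
finger_force: 59.5
10.3 pos [ 557.8391 -110.3451  120.5649] yaw_y 69.4389816773327 z [ 0.0861  0.2264 -0.9702] F [ 3.1312 10.8343  4.9641] M [ 2.3535 -0.7089  0.01  ] op 7.937882848300028 59.500749707221985 q [ 0.548   0.8597 -0.5221  1.8626  0.3279  0.4697  1.1174]
```

```bash

python3 -m pendant '[[[-0.009,-0.025,0.036,0.286,-0.108,0,-1],[-0.01,-0.026,0.035,0.286,-0.108,0,-1],[-0.01,-0.027,0.035,0.286,-0.108,0,-1],[-0.01,-0.027,0.034,0.286,-0.108,0,-1],[-0.011,-0.028,0.034,0.286,-0.108,0,-1]]]'; python3 st.py|cut -c1-260
```

```text
time_s: 10.8
position: [552.5, -124.2, 138.4]
tcp_rot: [0.033, 0.176, 0.967, 0.179]
wrist_force: [3.4, 10.3, 6.4]
opening: 8.0
finger_force: 59.5
10.8 pos [ 552.4794 -124.2342  138.3569] yaw_y 69.41383203084186 z [ 0.1264  0.3349 -0.9337] F [ 3.3591 10.2713  6.4456] M [ 2.1378 -0.7094 -0.0339] op 7.963858133290118 59.53156292438507 q [ 0.7157  0.8832 -0.6654  1.8534  0.2793  0.5022  1.2309]
```

```bash

python3 -m pendant '[[[-0.011,-0.028,0.033,0.286,-0.108,0,-1],[-0.011,-0.029,0.032,0.286,-0.108,0,-1],[-0.011,-0.03,0.031,0.286,-0.108,0,-1],[-0.011,-0.03,0.03,0.286,-0.108,0,-1],[-0.012,-0.031,0.03,0.286,-0.108,0,-1]]]'; python3 st.py
python3 -m pendant '[[[0,0,0,0,0,0,-1],[0,0,0,0,0,0,-1],[0,0,0,0,0,0,-1],[0,0,0,0,0,0,-1],[0,0,0,0,0,0,-1]]]'; python3 - <<'E'
from st import *
a=[]
for n in("top","side"):
    p=r.get_image(n)
    q=p["img"][200:320,220:380] if n=="top" else p["img"][180:300,180:340]
    a.append(cv2.resize(q,(400,300),interpolation=cv2.INTER_CUBIC))
cv2.imwrite("pics/t28.png",np.hstack(a)[:,:,::-1])
E
```

```text
time_s: 11.3
position: [546.3, -139.8, 154.0]
tcp_rot: [0.043, 0.174, 0.955, 0.237]
wrist_force: [3.5, 8.0, 6.7]
opening: 7.9
finger_force: 59.5
11.3 pos [ 546.3489 -139.8206  153.9936] yaw_y 69.37258113654254 z [ 0.1646  0.4384 -0.8836] F [3.5274 7.968  6.7068] M [ 1.8529 -0.6345  0.0121] op 7.91759635235346 59.467357993125916 q [ 0.8696  0.9273 -0.7956  1.8338  0.2331  0.5507  1.3382]
time_s: 11.8
position: [546.3, -139.8, 153.9]
tcp_rot: [0.043, 0.174, 0.955, 0.237]
wrist_force: [3.1, 8.4, 8.1]
opening: 8.0
finger_force: 59.8
11.8 pos [ 546.3487 -139.7974  153.8615] yaw_y 69.35736348789897 z [ 0.1642  0.4375 -0.8841] F [3.0729 8.3788 8.1396] M [ 1.8934 -0.6404  0.0208] op 8.025959821355352 59.777918457984924 q [ 0.8685  0.9268 -0.7945  1.8339  0.2334  0.5504  1.3373]
```

View pics/t28.png

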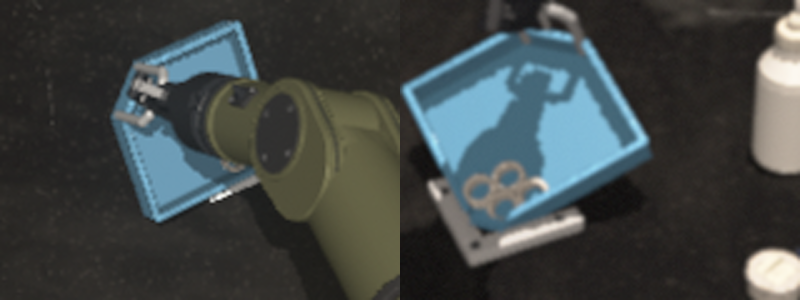

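```bash
python3 - <<'E'
from fit import *
from scipy.spatial.transform import Rotation as Ro
p=r.get_image("side"); o=r.get_obs()
th=np.arccos(-Ro.from_quat([*o["tcp_rot"][1:],o["tcp_rot"][0]]).as_matrix()[2,2]); print("tilt",np.degrees(th))
s=(499.3,-267.7); ya=.4236; d=np.array([np.cos(ya+np.pi/4),np.sin(ya+np.pi/4)])
A=Ro.from_rotvec(th*np.array([d[1],-d[0],0])).as_matrix()@Ro.from_euler("z",ya).as_matrix()
lip=np.array([*(np.array(s)+d*(12.5*2**.5+12*np.tan(th))),0])
W=lambda X:(np.array(X,float)-[-67.5,-67.5,0])@A.T+lip
im=cv2.resize(p["img"][230:290,190:270],None,fx=10,fy=10,interpolation=cv2.INTER_CUBIC)
sc=lambda u:np.round((u-[190,230]+.5)*10).astype(int)
cv2.polylines(im,[sc(proj(p,W([(*a,0) for a in O])))],True,(255,0,0),1)
cv2.polylines(im,[sc(proj(p,W([(*a,h) for a,h in zip(O,H)])))],True,(0,255,0),1)
# inner floor
f=76; I=[(-f,-80+25+1.7),(-80+25+1.7,-f),(f,-f),(f,f),(-f,f)]
cv2.polylines(im,[sc(proj(p,W([(*a,4) for a in I])))],True,(255,255,0),1)
cv2.imwrite("pics/z28.png",im[:,:,::-1])
E
```

```text
tilt 27.860928018573595
```

View pics/z28.png

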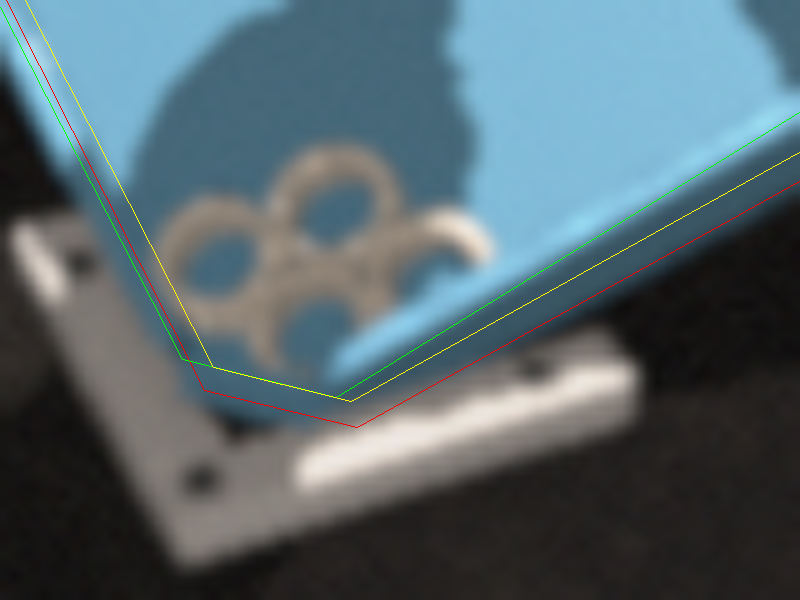

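```bash
python3 -c "
from station import r
print(r.sign_off())"
```

```text
the job is handed in; nothing more can be done
None
```

I slid the tray into the corner stop, where the contact forces showed it touching both fences. I then tilted it about 28° with the lip low on the bench, and all four rings are bunched at the pouring lip. The tray is still gripped and the job was handed in at about 12 s; no verdict came back.

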